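# Change the cooling water over to the tall filter

### The arm

A 6-joint arm with a two-finger parallel gripper is mounted at the origin on the work surface. World frame = base frame: x ahead of the robot, y to its left, z up, the work surface at z = 0. Lengths are in m, angles in rad, forces in N, time in s.
With the tool pointing down it reaches from about 0.375 to 0.9 m from the base axis. Payload 3.1 kg.
Tool frame: the origin (TCP) lies on the centre line of the jaws, within the pads' length; the fingertips stand 25 mm ahead of it and the grasp point (between the pads) lies 6 mm ahead of it (manip.tips_ahead is the distance from the TCP to the fingertips, in m); z points along the fingers, y is the direction in which the jaws open and shut (so a half turn about z gives the same grasp; the last joint's range is limited). The gripper opens to 85 mm and grips with 20 to 120 N. Pads are 22 mm wide; open, the fingers measure 114 mm over their backs; the gripper's body (76 mm by 85 mm) begins 54 mm behind the grasp point. The pads swing forward as they close: fully open they stand 13 mm farther back than shut.
Start: joints at [-1.415, 0.527, 1.433, -0, 1.181, -0.178], TCP at [0.205, -0.59, 0.256] pointing down, gripper open.
Joint ranges: [-3.08, 3.08], [-0.75, 2.2], [0.22, 2.44], [-1.43, 4.57], [0, 2.65], [-2.85, 2.85]. Speed limits (rad/s): [2.79, 2.79, 3.14, 3.14, 3.14, 3.14].

### API

Orientations are given as a unit quaternion [x, y, z, w].
In Python, from station import manip gives the robot as it stands.
- The arm moves only by the tool play_rows, never from a script. Its argument "steps" is a list that holds one entry, the list of rows, each a list of 6 numbers: the shift along the tool's x, y, z in m, then the turn, a rotation vector about the tool's x, y, z in degrees. In form: [[[x, y, z, rx, ry, rz], ...]]. A call has 1 to 10 rows; each row shifts and turns the commanded pose from where the row before left it, along the tool's axes as they then stand; what a row does not reach is not made up. A row lasts 1/8 s, in which the tool goes at most 62.5 mm and 10.7 degrees, less where a joint would pass 70% of its speed; a pose out of reach is approached as far as the arm can. A call is refused whole if a number of a shift passes 0.0625 or a number of a turn 10.7, either way. A call with a gripper value outside its range is refused whole. "fingers" is the opening, from 0 (shut) to 1 (fully open), set as the call begins (left out, the last holds). The fingers move at their own pace and stop on an object; "squeeze" is the grip in N (left out, the last holds). Time passes only in rows, so rows that do not move let the fingers close. It gives the time, the measured TCP pose, the force and the opening at its end, in the units of the state.
- manip.sense(): the state, without advancing time (a new reading comes with each control period).
- manip.snapshot(name): name is "scene" or "top" or "wrist"; returns a dict with "img" (384x512x3 uint8, red, green, blue), "K" (3x3 intrinsics, pixels), "k1" (the pictures are not rectified: a ray, as slopes to the right and down, at radius r is drawn at 1 + k1 r^2 times it, then the intrinsics apply), "world_from_camera" (4x4, takes a point from camera to world coordinates). Camera axes: x right, y down, z forward; pixel columns grow to the right and rows downward; lengths in m; the calibration is good to about 2 mm. A picture is of the moment at which its call begins. There is no depth.
- manip.sign_off(): hands the job in, once; it reports no verdict.
Trained networks look in a picture, given as the dict that the camera call returned (one of the last four; its "shot" number tells which), for a name from the list of things; names that differ only in an ending like _2 or _b are one class to them, and where a whole thing is asked for, a point or a joint stands for the part that bears it (a point fixed in the world has none). Each returns a list of dicts, best first, with "score" (0 to 1); they miss things now and then, are a little off and sometimes report something else, mostly with a low value. They report only what shows in the picture. A call takes as long as a camera call.
- manip.regions_of(label, picture): "pixels" (384x512 bool, what is visible of it) and "rect" ([left, top, right, bottom] in pixels, round what is visible of it).
- manip.pinpoint(label, picture): "point" ([column, row] in pixels: a listed point, or the origin of a listed thing).
The state is a dict: "t": time; "q": joint angles; "qd": joint speeds; "tau": joint torques, N m; "tcp_pos": TCP position; "tool_rot": TCP orientation; "force": force on the tool from outside, world axes, zero at the start; "ft_torque": the same for the moment, N m; "finger_gap": opening from 0.0 (shut) to 1.0 (fully open).
Only numpy, scipy, OpenCV 4.12 (cv2) and the standard library are available. Lean on these libraries where they do the work, as an engineer would, in place of code of your own. Each camera call takes 0.05 s, during which the arm holds its last target.

### The job

Change the cooling water over from the short filter to the tall one: with a fingertip push the valve lever of the tall filter's branch round until it lies fully along its pipe against its stop (open), and only then push the lever of the short filter's branch round until it stands fully across its pipe against its stop (shut). Only push the levers: do not pinch or grip them, and leave all the loose things on the bench where they are.

Things in the scene. Friction and masses are not known exactly. Their poses are not given: they have to be found in the camera images.
- tall_branch: Fixed plate 360 x 115 x 8 mm with a steel pipe (diameter 34, axis 50 mm above table), a brass quarter-turn valve and the tall filter: a wide white canister, diameter 86, top 190 mm above the table. Origin on the table under the valve stem; x runs along the pipe to the filter (its axis at x = 190 mm), z up. Plate spans x -115 to 245 mm, pipe end at x = -127 mm.
- short_branch: Fixed plate 360 x 115 x 8 mm with a steel pipe (diameter 34, axis 50 mm above table), a brass quarter-turn valve and the short filter: a narrow white canister, diameter 64, top 115 mm above the table. Origin on the table under the valve stem; x runs along the pipe to the filter (its axis at x = 190 mm), z up. Plate spans x -115 to 245 mm, pipe end at x = -127 mm.
- tall_lever (a joint): Angle of the tall branch's lever about its upright stem, rad: 0 = shut, across the pipe, pointing along the branch's +y; 1.571 = open, along the pipe, pointing to -x, away from the filter. Grows counter-clockwise from above; firm stop at both ends. Friction holds it where it is left; some 3 N at the push point turns it. Starts shut or nearly shut.
- short_lever (a joint): Angle of the short branch's lever about its upright stem, rad: 0 = shut, across the pipe, pointing along the branch's +y; 1.571 = open, along the pipe, pointing to -x, away from the filter. Grows counter-clockwise from above; firm stop at both ends. Friction holds it where it is left; some 3 N at the push point turns it. Starts open or nearly open.
- tall_push (a point): Point amid the tall branch's lever, 85 mm from the stem axis, 107 mm above the table. The lever is a level straight bar 116 mm long from the axis, 96 to 118 mm above the table; steel, with black grip cheeks making it 20 mm wide from 29 to 111 mm out. Free space below it down to the pipe's top at 67 mm (valve body 73 mm).
- short_push (a point): Point amid the short branch's lever, 85 mm from the stem axis, 107 mm above the table. The lever is a level straight bar 116 mm long from the axis, 96 to 118 mm above the table; steel, with black grip cheeks making it 20 mm wide from 29 to 111 mm out. Free space below it down to the pipe's top at 67 mm (valve body 73 mm).
- coupling: Loose brass coupling, 36 mm across and 40 mm high, standing between the branches; origin under its centre. Leave alone.
- plug: Loose brass plug, 22 mm across and 28 mm high, standing on the tall branch's plate beside the pipe; origin under its centre. Leave alone.
- cap: Loose steel cap, 20 mm across and 22 mm high, standing on the short branch's plate beside the pipe; origin under its centre. Leave alone.
- drive: Loose flat disk drive, 100 x 70 x 15 mm, lying left of the branches; origin under its centre. Leave alone.
- tape: Loose roll of black tape, 90 mm across and 19 mm high, lying left of the branches; origin under its centre. Leave alone.
- cartridge: Loose spare filter cartridge, 56 mm across and 100 mm high, standing far left; origin under its centre. Leave alone.
- mug: Loose white mug, 76 mm across and 85 mm high, standing far right; origin under its centre. Leave alone.
- screwdriver: Loose screwdriver lying right of the branches; origin under its middle. Leave alone.

How it is judged:
By the outcome, as a careful person would: the job done as asked, in the order asked, and still so for the second after the job is handed in, with the robot touching nothing.
It also fails if it takes over 58 s, if anything falls off the work surface, if the arm or the gripper's body presses on something with over 40 N, if the wrist force passes 120 N, or if a joint passes its speed limit or range.

## Working session

There is one attempt and no reset: what is moved stays moved. The work goes in short steps, Python scripts to look and compute and a tool call to move; the robot and the scene stay as the last step left them, time stands still between calls to the robot, and variables do not carry over. Pictures are saved under pics/ and viewed, and the job is handed in when it is done.

Besides the shell and the picture viewer there is one more tool, called after "Call:" as name(argument=value, ...), one argument or row to a line, values as JSON. play_rows: Moves the arm, as the interface text tells. Its arguments: {"type":"object","properties":{"steps":{"type":"array"},"fingers":{"type":"number"},"squeeze":{"type":"number"}},"required":["steps"]}

```bash
mkdir -p pics; cat > h.py <<'E'
import numpy as np, cv2
from station import manip
from scipy.spatial.transform import Rotation as R
def ray(p,px):
    K=np.array(p["K"]);k1=p["k1"];T=np.array(p["world_from_camera"])
    d=cv2.undistortPoints(np.array([[px]],float),K,np.array([k1,0,0,0,0.]))[0,0]
    return T[:3,3],T[:3,:3]@np.array([d[0],d[1],1.])
def at(p,px,z):
    o,d=ray(p,px); return o+d*(z-o[2])/d[2]
def proj(p,P):
    T=np.linalg.inv(np.array(p["world_from_camera"]));c=T[:3,:3]@np.array(P)+T[:3,3]
    u=cv2.projectPoints(c.reshape(1,1,3),np.zeros(3),np.zeros(3),np.array(p["K"]),np.array([p["k1"],0,0,0,0.]))[0].ravel()
    return u
E
python3 - <<'E'
from h import *
s=manip.sense(); print(s["t"],s["tcp_pos"],s["tool_rot"],s["finger_gap"])
Z={"tall_branch":0,"short_branch":0,"tall_push":.107,"short_push":.107,"coupling":0,"plug":.008,"cap":.008}
for n in ("top","scene"):
    p=manip.snapshot(n); cv2.imwrite(f"pics/{n}0.png",p["img"][:,:,::-1])
    for l,z in Z.items():
        for r in manip.pinpoint(l,p)[:2]: print(n,l,r["score"],np.round(r["point"],1),np.round(at(p,r["point"],z),4))
E
```

```text
0.0 [ 0.2046934  -0.5898384   0.25533146] [ 9.86104968e-01  1.66119997e-01  8.89959357e-06 -1.06746098e-03] 0.9976964052832779
top tall_branch 0.87 [308.  188.6] [ 0.5611 -0.1742  0.    ]
top short_branch 0.97 [194.  176.3] [0.585  0.1996 0.    ]
top tall_push 0.55 [285.6 184.6] [ 0.5447 -0.0932  0.107 ]
top short_push 0.53 [183.7 195.9] [0.4962 0.2071 0.107 ]
top coupling 0.58 [249.8 197.7] [0.5221 0.0133 0.    ]
top plug 0.54 [295.3 174.1] [ 0.6057 -0.1309  0.008 ]
top cap 0.49 [209.6 165.4] [0.622 0.15  0.008]
scene tall_branch 0.87 [194.2 207.2] [ 0.5565 -0.1805  0.    ]
scene short_branch 0.94 [320.1 256.2] [ 0.5781  0.196  -0.    ]
scene tall_push 0.82 [216.7 184.4] [ 0.5435 -0.1037  0.107 ]
scene short_push 0.7 [338.3 204.2] [0.4901 0.2033 0.107 ]
scene coupling 0.45 [259.3 214.3] [5.093e-01 5.000e-04 0.000e+00]
scene plug 0.44 [199.3 220.2] [ 0.5986 -0.1384  0.008 ]
scene cap 0.46 [299.3 260.3] [0.6153 0.1533 0.008 ]
```

View pics/top0.png

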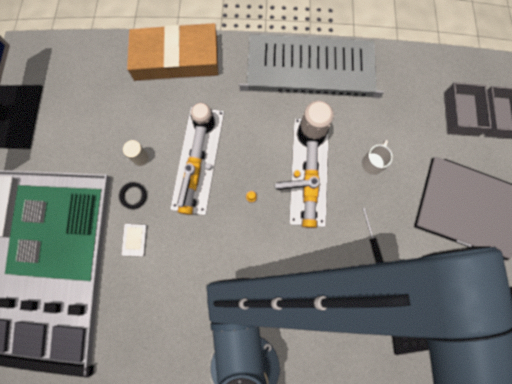

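View pics/scene0.png

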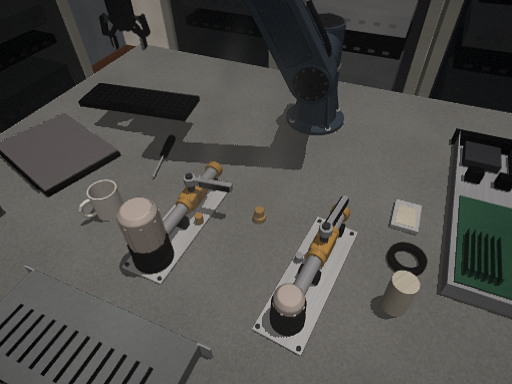

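```bash
python3 - <<'E'
from h import *
print(manip.tips_ahead)
p=manip.snapshot("top"); q=manip.snapshot("scene")
im=p["img"][:,:,::-1]
a=cv2.resize(im[90:235,265:345],None,fx=4,fy=4,interpolation=cv2.INTER_CUBIC)
b=cv2.resize(im[90:235,165:245],None,fx=4,fy=4,interpolation=cv2.INTER_CUBIC)
cv2.imwrite("pics/c.png",np.hstack([b,a]))
im=q["img"][:,:,::-1]
cv2.imwrite("pics/d.png",np.hstack([cv2.resize(im[155:255,130:240],None,fx=3.5,fy=3.5,interpolation=cv2.INTER_CUBIC),cv2.resize(im[190:290,265:375],None,fx=3.5,fy=3.5,interpolation=cv2.INTER_CUBIC)]))
for l in ("tall_lever","short_lever","tall_push","short_push","tall_branch"):
  for n,s in (("top",p),("scene",q)):
    for r in manip.regions_of(l,s)[:1]:
        m=r["pixels"]; print(l,n,r["score"],r["rect"],m.sum())
E
```

```text
0.025
tall_lever top 0.65 [179.1, 164.7, 196.0, 204.2] 356
tall_lever scene 0.83 [179.9, 169.8, 234.1, 194.7] 626
short_lever top 0.74 [176.4, 166.8, 195.8, 205.9] 387
short_lever scene 0.74 [319.2, 194.3, 345.1, 236.1] 467
tall_push top 0.84 [273.5, 176.9, 318.3, 188.5] 392
tall_push scene 0.65 [182.5, 174.8, 231.2, 192.8] 504
short_push top 0.84 [177.9, 161.9, 195.6, 205.2] 337
short_push scene 0.9 [315.5, 198.3, 347.0, 240.4] 533
tall_branch top 0.83 [275.1, 99.5, 333.0, 227.3] 4378
tall_branch scene 0.97 [117.0, 162.2, 231.9, 286.2] 6602
```

View pics/c.png

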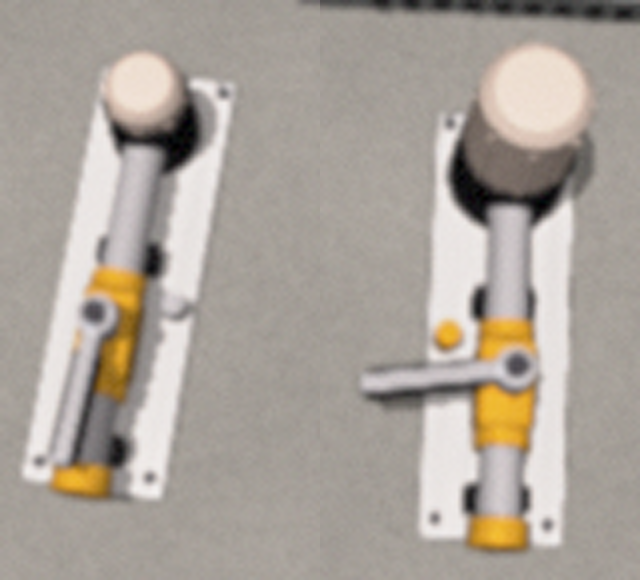

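View pics/d.png

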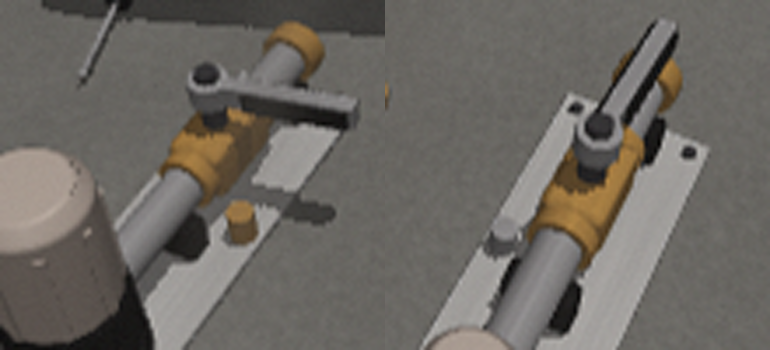

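```bash
python3 - <<'E'
from h import *
p=manip.snapshot("top"); q=manip.snapshot("scene")
f=lambda x,y,o:(x/4+o,y/4+90)
for nm,o,ox,c,stem,tip in (("tall",265,320,[(420,538),(562,544),(440,112)],(516,366),(362,384)),("short",165,0,[(22,478),(160,499),(237,82)],(96,312),(62,462))):
    C=[at(p,f(x-ox,y,o),.008) for x,y in c]
    print(nm,"plate",np.round(C,4).tolist(),[round(float(np.linalg.norm(C[i]-C[j])),3) for i,j in((0,1),(0,2),(1,2))])
    d=(C[2]-C[0]) if nm=="tall" else (C[2]-C[1]); yaw=np.arctan2(d[1],d[0])
    mid=(C[0]+C[1])/2; org=mid[:2]+.115*np.array([np.cos(yaw),np.sin(yaw)])
    s=at(p,f(stem[0]-ox,stem[1],o),.122); t=at(p,f(tip[0]-ox,tip[1],o),.115)
    print("yaw",np.degrees(yaw),"org",org,"stem",s[:2],"tip",t[:2],"len",np.linalg.norm((t-s)[:2]),"lever ang",np.degrees(np.arctan2(*(t-s)[1::-1])))
g=lambda x,y,ox,oy:(x/3.5+ox,y/3.5+oy)
for nm,stem,tip in (("tall",g(207,75,130,155),g(352,108,130,155)),("short",g(600-385,125,265,190),g(667-385,30,265,190))):
    s=at(q,stem,.124);t=at(q,tip,.115);print("scene",nm,s[:2],t[:2],np.linalg.norm((t-s)[:2]),np.degrees(np.arctan2(*(t-s)[1::-1])))
E
```

```text
tall plate [[0.4398, -0.1183, 0.008], [0.4401, -0.2313, 0.008], [0.8018, -0.1256, 0.008]] [0.113, 0.362, 0.377]
yaw -1.1635970139752452 org [ 0.55495085 -0.17710132] stem [ 0.55444136 -0.17556966] tip [ 0.53711429 -0.06302274] len 0.11387289879076916 lever ang 98.75220806738768
short plate [[0.4698, 0.2653, 0.008], [0.4583, 0.153, 0.008], [0.8179, 0.1147, 0.008]] [0.113, 0.379, 0.362]
yaw -6.082101009477741 org [0.57837039 0.19697926] stem [0.57837241 0.19566255] tip [0.46547247 0.21258071] len 0.1141605084888854 lever ang 171.47759109590166
scene tall [ 0.55981989 -0.17360189] [ 0.54160331 -0.06396455] 0.11114040300133679 99.4336870639026
scene short [0.58137308 0.19740811] [0.47264242 0.21562368] 0.11024591779792717 170.48959427334077
```

Call:
play_rows(
  steps=[
    [[0,0,0,0,0,9.55],[0,0,0,0,0,9.55],[0.032,-0.042,0,0,0,0],[0.032,-0.042,0,0,0,0],[0.032,-0.042,0,0,0,0],[0.032,-0.042,0,0,0,0],[0.032,-0.042,0,0,0,0],[0.032,-0.042,0,0,0,0],[0.032,-0.042,0,0,0,0],[0.032,-0.042,0,0,0,0]],
  ],
  fingers=0,
  squeeze=40,
)

```text
t: 2.75
tcp_pos: [0.4617, -0.2531, 0.2566]
tool_rot: [1.0, 0.0, 0.0, 0.0]
force: [0.6, -0.4, 0.2]
finger_gap: -0.003
```

Call:
play_rows(
  steps=[
    [[0.032,-0.042,0,0,0,0],[0.032,-0.042,0,0,0,0],[0.032,-0.042,0,0,0,0],[0.032,-0.042,0,0,0,0],[0,0,0,0,0,0],[0,0,0,0,0,0]],
  ],
)

```text
t: 3.5
tcp_pos: [0.5882, -0.0863, 0.2561]
tool_rot: [1.0, 0.001, -0.0, 0.0]
force: [0.2, 0.1, 0.6]
finger_gap: -0.001
```

```bash
python3 - <<'E'
from h import *
s=manip.sense();print(s["t"],s["tcp_pos"],R.from_quat(s["tool_rot"]).as_matrix().round(3).tolist(),s["force"],s["finger_gap"],s["q"])
p=manip.snapshot("wrist");q=manip.snapshot("scene")
cv2.imwrite("pics/e.png",np.vstack([p["img"],q["img"]])[:,:,::-1][::1]) if 0 else cv2.imwrite("pics/e.png",cv2.resize(np.hstack([p["img"],q["img"]])[:,:,::-1],(800,300)))
E
```

```text
3.5 [ 0.5881968  -0.08625128  0.25608488] [[1.0, 0.001, -0.001], [0.001, -1.0, -0.0], [-0.001, 0.0, -1.0]] [0.17571114 0.12910303 0.58434794] -0.001346371232040014 [-3.33169165e-01  4.86745024e-01  1.51121396e+00 -5.85179446e-04
  1.14441134e+00  1.23660756e+00]
```

View pics/e.png

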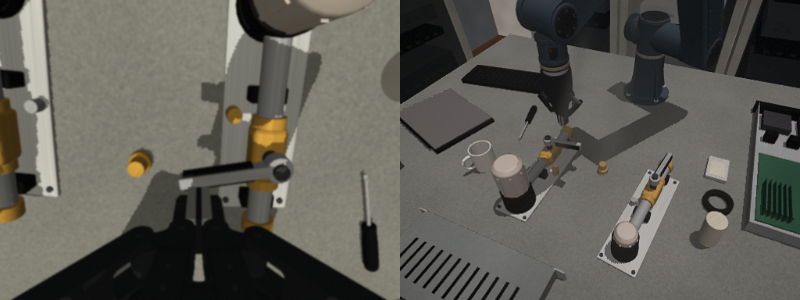

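```bash
python3 - <<'E'
from h import *
p=manip.snapshot("wrist")
s=at(p,(360,221),.122);t=at(p,(234,235),.115);print(s,t,np.degrees(np.arctan2(*(t-s)[1::-1])))
print(np.array(p["world_from_camera"]).round(3))
s=manip.sense()
print("tip now projects", proj(p,[s["tcp_pos"][0],s["tcp_pos"][1],.231]), "at .1", proj(p,[s["tcp_pos"][0],s["tcp_pos"][1],.1]))
cv2.imwrite("pics/f.png",p["img"][:,:,::-1])
E
```

```text
[ 0.55696996 -0.17893053  0.122     ] [ 0.54032386 -0.06862851  0.115     ] 98.58196594072722
[[-0.002 -0.947 -0.322  0.671]
 [-1.     0.002  0.    -0.087]
 [ 0.     0.322 -0.947  0.374]
 [ 0.     0.     0.     1.   ]]
tip now projects [255.3011151  253.96844747] at .1 [254.67574127 179.80178513]
```

View pics/f.png

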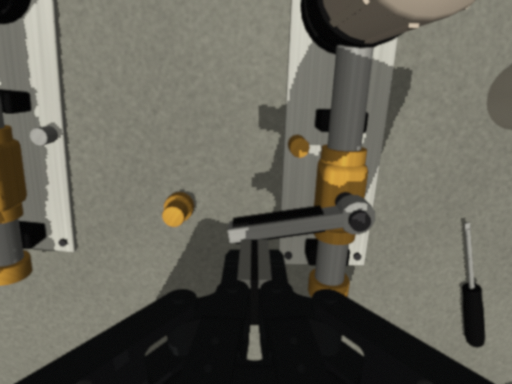

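Call:
play_rows(
  steps=[
    [[0,0,0.036,0,0,0],[0,0,0.037,0,0,0],[0,0,0.037,0,0,0],[0,0,0.036,0,0,0],[0,0,0,0,0,0],[0,0,0,0,0,0]],
  ],
)

```text
t: 4.4
tcp_pos: [0.5892, -0.0873, 0.1115]
tool_rot: [1.0, -0.0, 0.001, 0.0]
force: [0.4, 0.1, 0.5]
finger_gap: -0.0
```

```bash
python3 - <<'E'
# arc plan for tall: finger centre at stem + 85*u(a) + off*perp
import numpy as np
S=np.array([.5565,-.176]);cur=np.array([.588,-.086])
for off in (.023,):
  for a in range(99,186,8):
    r=np.radians(a);u=np.array([np.cos(r),np.sin(r)]);P=S+.085*u+off*np.array([u[1],-u[0]])
    print(a,P.round(4),"tool step",round(P[0]-cur[0],4),round(-(P[1]-cur[1]),4));cur=P
E
```

```text
99 [ 0.5659 -0.0884] tool step -0.0221 0.0024
107 [ 0.5536 -0.088 ] tool step -0.0123 -0.0005
115 [ 0.5414 -0.0892] tool step -0.0122 0.0013
123 [ 0.5295 -0.0922] tool step -0.0119 0.0029
131 [ 0.5181 -0.0968] tool step -0.0114 0.0046
139 [ 0.5074 -0.1029] tool step -0.0107 0.0061
147 [ 0.4977 -0.1104] tool step -0.0097 0.0075
155 [ 0.4892 -0.1192] tool step -0.0086 0.0088
163 [ 0.4819 -0.1292] tool step -0.0072 0.0099
171 [ 0.4761 -0.14  ] tool step -0.0058 0.0108
179 [ 0.4719 -0.1515] tool step -0.0042 0.0115
```

Call:
play_rows(
  steps=[
    [[-0.012,0,0,0,0,0],[-0.011,0.001,0,0,0,0],[-0.012,0,0,0,0,0],[-0.012,0.001,0,0,0,0],[-0.012,0.003,0,0,0,0],[-0.011,0.005,0,0,0,0]],
  ],
)

```text
t: 5.15
tcp_pos: [0.5183, -0.0965, 0.1105]
tool_rot: [1.0, 0.0, 0.001, 0.0]
force: [4.5, 0.1, 0.3]
finger_gap: -0.001
```

Call:
play_rows(
  steps=[
    [[-0.011,0.006,0,0,0,0],[-0.01,0.0075,0,0,0,0],[-0.0085,0.009,0,0,0,0],[-0.007,0.01,0,0,0,0],[0,0,0,0,0,0]],
  ],
)

```text
t: 5.78
tcp_pos: [0.4802, -0.1293, 0.1099]
tool_rot: [1.0, -0.0, -0.002, -0.001]
force: [-0.2, 1.1, 0.6]
finger_gap: 0.002
```

```bash
python3 - <<'E'
from h import *
s=manip.sense();print(s["t"],s["tcp_pos"],s["force"])
p=manip.snapshot("wrist");q=manip.snapshot("scene")
cv2.imwrite("pics/g.png",cv2.resize(np.hstack([p["img"],q["img"]])[:,:,::-1],(800,300)))
E
```

```text
5.775 [ 0.48015401 -0.12932013  0.10993296] [-0.17983934  1.09710893  0.6392023 ]
```

View pics/g.png

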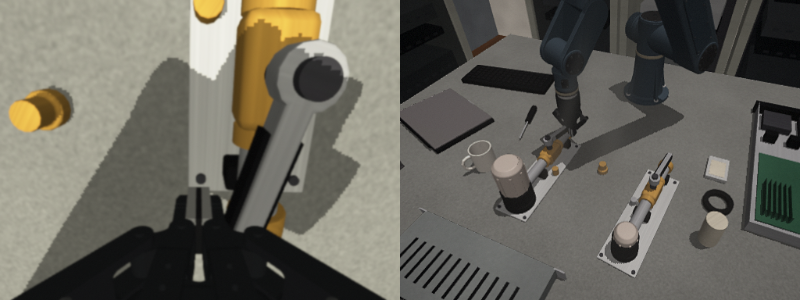

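Call:
play_rows(
  steps=[
    [[-0.003,0.006,0,0,0,0],[-0.002,0.006,0,0,0,0],[-0.001,0.005,0,0,0,0],[0,0.003,0,0,0,0],[0,0,0,0,0,0]],
  ],
)

```text
t: 6.5
tcp_pos: [0.4753, -0.1488, 0.1101]
tool_rot: [1.0, 0.0, -0.001, -0.0]
force: [-1.2, 1.9, -0.1]
finger_gap: -0.0
```

Call:
play_rows(
  steps=[
    [[0,0.003,0,0,0,0],[0,0,0,0,0,0]],
  ],
)

```text
t: 6.75
tcp_pos: [0.4756, -0.1517, 0.1102]
tool_rot: [1.0, 0.0, -0.001, -0.0]
force: [-2.8, 2.7, -0.8]
finger_gap: 0.003
```

Call:
play_rows(
  steps=[
    [[0,0.002,0,0,0,0],[0,0,0,0,0,0]],
  ],
)

```text
t: 7.0
tcp_pos: [0.4755, -0.1529, 0.1102]
tool_rot: [1.0, -0.0, -0.001, -0.001]
force: [-2.4, 5.7, 0.4]
finger_gap: -0.001
```

Call:
play_rows(
  steps=[
    [[0,0.002,0,0,0,0],[0,0,0,0,0,0]],
  ],
)

```text
t: 7.25
tcp_pos: [0.4754, -0.1531, 0.1102]
tool_rot: [1.0, -0.001, -0.001, -0.002]
force: [0.9, 11.8, 1.1]
finger_gap: -0.001
```

Call:
play_rows(
  steps=[
    [[0,0.002,0,0,0,0],[0,0,0,0,0,0]],
  ],
)

```text
t: 7.5
tcp_pos: [0.4753, -0.1534, 0.1102]
tool_rot: [1.0, -0.001, -0.001, -0.004]
force: [2.3, 18.7, 3.1]
finger_gap: -0.0
```

Call:
play_rows(
  steps=[
    [[0,-0.01,0,0,0,0],[0,-0.02,0,0,0,0],[0,-0.02,0,0,0,0],[0,0,-0.036,0,0,0],[0,0,-0.037,0,0,0],[0,0,-0.037,0,0,0],[0,0,-0.036,0,0,0],[0,0,0,0,0,0]],
  ],
)

```text
t: 8.5
tcp_pos: [0.4778, -0.1079, 0.2591]
tool_rot: [1.0, 0.001, 0.003, 0.002]
force: [0.2, 0.3, 0.8]
finger_gap: -0.002
```

```bash
python3 - <<'E'
from h import *
s=manip.sense();print(s["t"],s["tcp_pos"],s["force"])
p=manip.snapshot("wrist");q=manip.snapshot("scene")
cv2.imwrite("pics/i.png",p["img"][:,:,::-1])
cv2.imwrite("pics/j.png",cv2.resize(q["img"][140:290,110:380,::-1],None,fx=2.9,fy=2.9,interpolation=cv2.INTER_CUBIC))
E
```

```text
8.5 [ 0.47783719 -0.10785959  0.25911218] [0.23335995 0.3278664  0.84363961]
```

View pics/i.png

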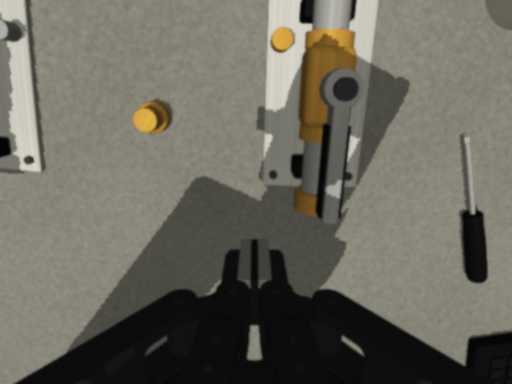

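View pics/j.png

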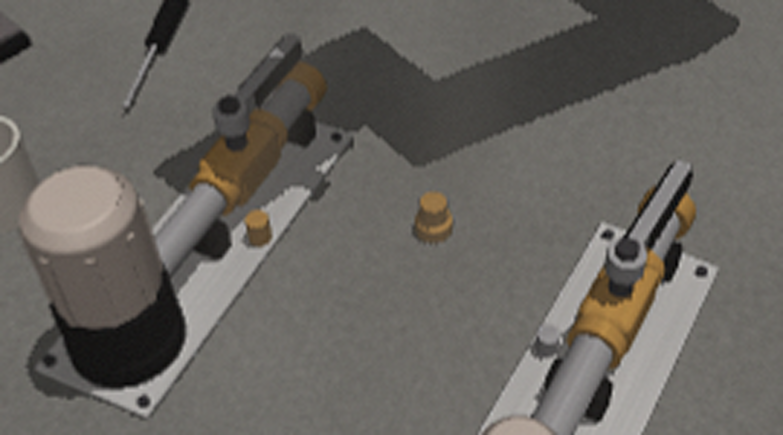

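Call:
play_rows(
  steps=[
    [[0.002,-0.04,0,0,0,0],[0.002,-0.04,0,0,0,0],[0.002,-0.04,0,0,0,0],[0.002,-0.04,0,0,0,0],[0.002,-0.04,0,0,0,0],[0.001,-0.04,0,0,0,0],[0,-0.033,0,0,0,0],[0,0,0,0,0,0],[0,0,0,0,0,0]],
  ],
)

```text
t: 9.72
tcp_pos: [0.4862, 0.1648, 0.2551]
tool_rot: [1.0, 0.0, -0.001, 0.0]
force: [0.0, -0.5, -0.3]
finger_gap: 0.0
```

```bash
python3 - <<'E'
from h import *
s=manip.sense();print(s["t"],s["tcp_pos"],s["force"])
p=manip.snapshot("wrist");
cv2.imwrite("pics/k.png",p["img"][:,:,::-1])
E
```

```text
9.725 [0.48617745 0.16484921 0.25510718] [ 0.03619747 -0.53930285 -0.30583992]
```

View pics/k.png

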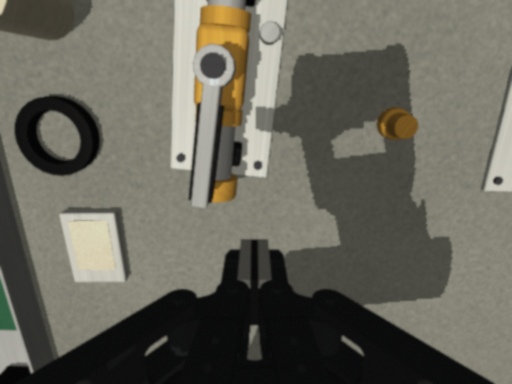

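```bash
python3 - <<'E'
from h import *
p=manip.snapshot("wrist")
s=at(p,(213,65),.124);t=at(p,(201,206),.115);print(s,t,np.degrees(np.arctan2(*(t-s)[1::-1])))
S=np.array([.579,.1965]);cur=np.array(manip.sense()["tcp_pos"][:2])
for a in range(171,78,-8):
    r=np.radians(a);u=np.array([np.cos(r),np.sin(r)]);P=S+.085*u+.023*np.array([-u[1],u[0]])
    print(a,P.round(4),"tool step",round(P[0]-cur[0],4),round(-(P[1]-cur[1]),4));cur=P
E
```

```text
[0.58181586 0.19479491 0.124     ] [0.46722619 0.21113879 0.115     ] 171.88267427258
171 [0.4914 0.1871] tool step 0.0048 -0.0228
163 [0.491  0.1994] tool step -0.0005 -0.0123
155 [0.4922 0.2116] tool step 0.0013 -0.0122
147 [0.4952 0.2235] tool step 0.0029 -0.0119
139 [0.4998 0.2349] tool step 0.0046 -0.0114
131 [0.5059 0.2456] tool step 0.0061 -0.0107
123 [0.5134 0.2553] tool step 0.0075 -0.0097
115 [0.5222 0.2638] tool step 0.0088 -0.0086
107 [0.5322 0.2711] tool step 0.0099 -0.0072
99 [0.543  0.2769] tool step 0.0108 -0.0058
91 [0.5545 0.2811] tool step 0.0115 -0.0042
83 [0.5665 0.2837] tool step 0.012 -0.0026
```

Call:
play_rows(
  steps=[
    [[0.002,0,0.036,0,0,0],[0.002,0,0.037,0,0,0],[0,0,0.036,0,0,0],[0,0,0.036,0,0,0],[0,0,0,0,0,0],[0,0,0,0,0,0]],
  ],
)

```text
t: 10.58
tcp_pos: [0.4918, 0.1647, 0.1121]
tool_rot: [1.0, -0.0, 0.001, -0.0]
force: [0.4, 1.2, 0.4]
finger_gap: -0.001
```

Call:
play_rows(
  steps=[
    [[0,-0.011,0,0,0,0],[0.001,-0.011,0,0,0,0],[0,-0.012,0,0,0,0],[0.001,-0.012,0,0,0,0],[0.003,-0.012,0,0,0,0],[0.005,-0.011,0,0,0,0]],
  ],
)

```text
t: 11.32
tcp_pos: [0.5003, 0.2349, 0.111]
tool_rot: [1.0, 0.0, -0.001, 0.0]
force: [-0.8, -4.5, 0.1]
finger_gap: -0.001
```

Call:
play_rows(
  steps=[
    [[0.006,-0.011,0,0,0,0],[0.0075,-0.01,0,0,0,0],[0.009,-0.0085,0,0,0,0],[0.01,-0.007,0,0,0,0],[0,0,0,0,0,0]],
  ],
)

```text
t: 11.95
tcp_pos: [0.535, 0.2719, 0.1113]
tool_rot: [1.0, 0.0, 0.001, -0.001]
force: [1.0, -1.0, 0.1]
finger_gap: 0.002
```

```bash
python3 - <<'E'
from h import *
s=manip.sense();print(s["t"],s["tcp_pos"],s["force"])
p=manip.snapshot("wrist");q=manip.snapshot("scene")
cv2.imwrite("pics/l.png",cv2.resize(np.hstack([p["img"],q["img"]])[:,:,::-1],(800,300)))
E
```

```text
11.95 [0.53496075 0.27193036 0.11132529] [ 0.97162351 -1.00549326  0.14342248]
```

View pics/l.png

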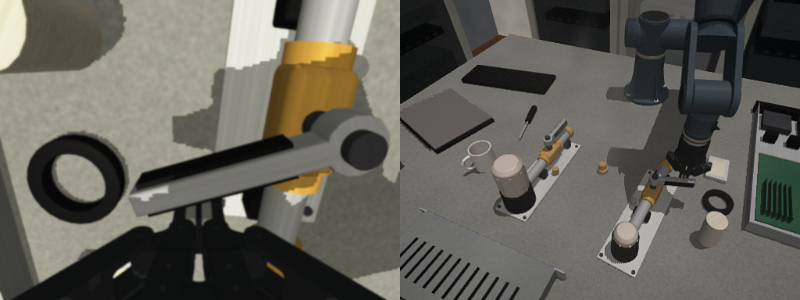

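Call:
play_rows(
  steps=[
    [[0.007,-0.004,0,0,0,0],[0.007,-0.003,0,0,0,0],[0.006,-0.002,0,0,0,0],[0.005,-0.001,0,0,0,0],[0,0,0,0,0,0]],
  ],
)

```text
t: 12.68
tcp_pos: [0.5593, 0.2811, 0.1113]
tool_rot: [1.0, -0.0, 0.001, -0.001]
force: [-0.4, 0.3, -1.4]
finger_gap: 0.003
```

Call:
play_rows(
  steps=[
    [[0.003,0,0,0,0,0],[0,0,0,0,0,0]],
  ],
)

```text
t: 12.92
tcp_pos: [0.5614, 0.2813, 0.1113]
tool_rot: [1.0, 0.0, 0.0, -0.001]
force: [-1.5, 0.4, -0.6]
finger_gap: 0.0
```

Call:
play_rows(
  steps=[
    [[0.003,0,0,0,0,0],[0,0,0,0,0,0]],
  ],
)

```text
t: 13.18
tcp_pos: [0.5645, 0.2812, 0.1113]
tool_rot: [1.0, 0.0, 0.0, -0.0]
force: [-1.6, 2.3, -0.3]
finger_gap: 0.002
```

Call:
play_rows(
  steps=[
    [[0.003,0,0,0,0,0],[0,0,0,0,0,0]],
  ],
)

```text
t: 13.42
tcp_pos: [0.5678, 0.2809, 0.1114]
tool_rot: [1.0, 0.0, 0.0, -0.0]
force: [-3.1, 3.3, -1.3]
finger_gap: -0.0
```

Call:
play_rows(
  steps=[
    [[0.002,0,0,0,0,0],[0,0,0,0,0,0]],
  ],
)

```text
t: 13.68
tcp_pos: [0.5683, 0.2808, 0.1113]
tool_rot: [1.0, 0.0, -0.001, 0.0]
force: [-6.6, 3.1, 0.7]
finger_gap: -0.0
```

Call:
play_rows(
  steps=[
    [[0.002,0,0,0,0,0],[0,0,0,0,0,0]],
  ],
)

```text
t: 13.92
tcp_pos: [0.5684, 0.2808, 0.1113]
tool_rot: [1.0, 0.0, -0.003, 0.0]
force: [-8.2, 3.8, 4.4]
finger_gap: 0.003
```

Call:
play_rows(
  steps=[
    [[0.003,0,0,0,0,0],[0.002,0,0,0,0,0],[0,0,0,0,0,0]],
  ],
)

```text
t: 14.3
tcp_pos: [0.5688, 0.2808, 0.1112]
tool_rot: [1.0, 0.0, -0.008, 0.001]
force: [-17.7, 4.5, 10.9]
finger_gap: -0.004
```

Call:
play_rows(
  steps=[
    [[-0.012,0,0,0,0,0],[-0.02,0,0,0,0,0],[-0.025,0,0,0,0,0],[0,0,-0.036,0,0,0],[0,0,-0.037,0,0,0],[0,0,-0.037,0,0,0],[0,0,-0.036,0,0,0],[0,0,0,0,0,0],[0,0,0,0,0,0]],
  ],
)

```text
t: 15.42
tcp_pos: [0.52, 0.28, 0.2572]
tool_rot: [1.0, 0.0, 0.001, 0.0]
force: [-0.2, -0.1, -0.4]
finger_gap: 0.003
```

```bash
python3 - <<'E'
from h import *
s=manip.sense();print(s["t"],s["tcp_pos"],s["force"])
p=manip.snapshot("wrist");q=manip.snapshot("scene");t=manip.snapshot("top")
cv2.imwrite("pics/m.png",p["img"][:,:,::-1])
cv2.imwrite("pics/n.png",cv2.resize(q["img"][140:310,90:430,::-1],None,fx=2.3,fy=2.3,interpolation=cv2.INTER_CUBIC))
cv2.imwrite("pics/o.png",cv2.resize(t["img"][90:260,110:400,::-1],None,fx=2.7,fy=2.7,interpolation=cv2.INTER_CUBIC))
E
```

```text
15.425 [0.51996525 0.28000389 0.25715972] [-0.23335851 -0.11583176 -0.41514215]
```

View pics/m.png

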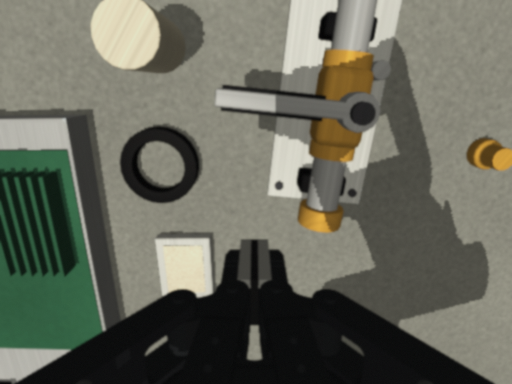

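View pics/n.png

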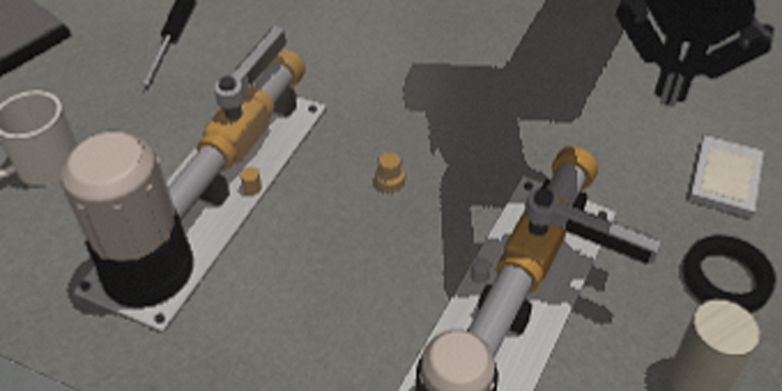

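View pics/o.png

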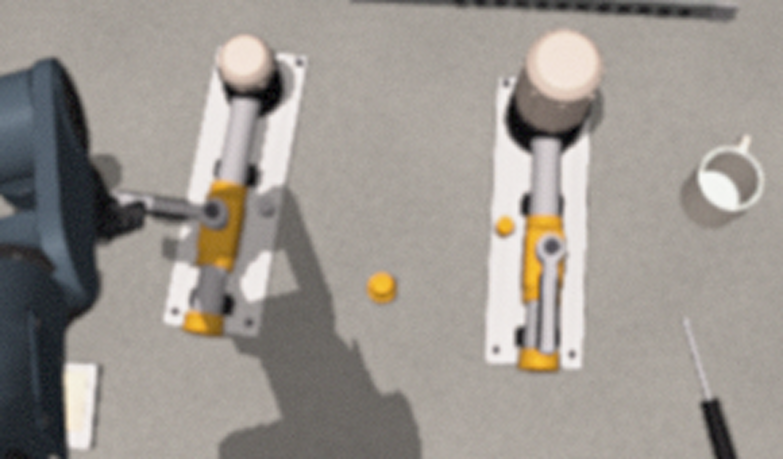

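```bash
python3 - <<'E'
from h import *
p=manip.snapshot("wrist");t=manip.snapshot("top")
def m(q,a,b): 
    s=at(q,a,.124);e=at(q,b,.115);return s[:2].round(4),e[:2].round(4),np.degrees(np.arctan2(*(e-s)[1::-1]))
print("short, want ~84",m(p,(362,112),(218,99)))
g=lambda x,y:(x/2.7+110,y/2.7+90)
print("tall, want ~179",m(t,g(551,246),g(548,352)))
s=manip.sense();print(s["qd"])
print(manip.sign_off())
E
```

```text
short, want ~84 (array([0.5807, 0.1973]), array([0.5898, 0.3086]), np.float64(85.31369525322428))
tall, want ~179 (array([ 0.5551, -0.1755]), array([ 0.4399, -0.1754]), np.float64(179.94552161466206))
[ 0.00244036 -0.00271867 -0.00568274  0.00260683  0.00318006 -0.00098146]
the job is handed in; nothing more can be done
None
```

The cooling water is changed over. With the fingers shut and used only as a fingertip, I pushed the tall filter's lever open first. Then I pushed the short filter's lever shut, backed the arm clear and handed the job in at about 15.5 s.

- **Stops:** Both levers ended against firm stops. On the last pushes the finger moved well under 1 mm while the force climbed to about 18 N sideways on each lever.
- **Lever angles after retreat:** The tall lever measured 179.9° against an expected 178.8°, along its pipe. The short lever measured 85.3° against an expected 83.9°, across its pipe. Both are about 1° off, within the accuracy of my picture readings.
- **Loose things:** In the last pictures none of them looked moved. I judged this by eye and did not measure their positions.
- **Limits:** The highest wrist force reported was about 21 N, at the short lever's stop. When I handed in, the robot was clear of everything.

No checks failed.

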